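Set the spool cap on the twine winder

ROBOT

A 6-joint arm with a two-finger parallel gripper is mounted at the origin on the work surface. World frame = base frame: x ahead of the robot, y to its left, z up, the work surface at z = 0. Lengths are in mm, angles in rad, forces in N, time in s.
With the tool pointing down it reaches from about 275 to 825 mm from the base axis. Payload 5.2 kg.
Tool frame: the origin (TCP) lies at the very end of the fingers, on their centre line; the grasp point (between the pads) lies 19 mm behind it; z points along the fingers, y is the line along which they close (so a half turn about z gives the same grasp; the last joint's range is limited). The gripper opens to 93 mm and grips with 3 to 60 N. Pads are 15 mm wide; open, the fingers measure 128 mm over their backs; the gripper's body (75 mm by 188 mm) begins 65 mm behind the grasp point.
Start: joints at [-1.439, 0.259, 1.535, -0, 1.348, -0.203], TCP at [180.74, -519.459, 218.653] pointing down, gripper open.
Joint ranges: [-3.14, 3.14], [-0.91, 2.08], [0.19, 2.58], [-1.22, 4.36], [0.22, 2.71], [-3.12, 3.12]. Speed limits (rad/s): [2.57, 2.57, 3.14, 3.14, 3.14, 3.14].

INTERFACE

Orientations are given as a rotation vector (axis times angle).
In Python, from rig import * gives the robot as it stands.
- The arm moves only by the tool carry_out, never from a script. Its argument "plan" is one flat list of numbers, 7 for each row, row after row: the shift along the tool's x, y, z in m, then the turn, a rotation vector about the tool's x, y, z in degrees, then the closure in counts, from 0 (fully open) to 255 (shut). In form: [dx, dy, dz, ax, ay, az, jaw, dx, dy, dz, ax, ay, az, jaw, ...]. A call has 1 to 12 rows; each row is the pose to reach, as a shift and turn from the pose commanded when the call began, along the tool's axes at that moment; what a row does not reach only later rows make up. A row lasts 1/8 s, in which the tool goes at most 62.5 mm and 10.7 degrees, less where a joint would pass 70% of its speed; a pose out of reach is approached as far as the arm can. A call with a gripper value outside its range is refused whole. The fingers move at their own pace and stop on an object; "grip_force" is the grip in N (left out, the last holds). Time passes only in rows, so rows that repeat a pose let the fingers close. It gives the time, the measured TCP pose, the force, the opening and the grip force at its end, in the units of the state.
- sense(): the state, without advancing time (a new reading comes with each control period).
- capture(name): name is "side" or "top" or "wrist"; returns a dict with "img" (480x640x3 uint8, red, green, blue), "vertical_fov" (degrees; the focal length in pixels is half the picture's height over the tangent of half this angle, whatever the lens; pixels are square), "cx", "cy" (the principal point, pixels), "extrinsics" (4x4, takes a point from camera to world coordinates). Camera axes: x right, y down, z forward; pixel columns grow to the right and rows downward; lengths in mm; the calibration is good to about 2 mm. A picture is of the moment at which its call begins. There is no depth.
- finish_job(): hands the job in; it is judged then, once.
The state is a dict: "time": time; "qpos": joint angles; "qvel": joint speeds; "joint_torque": joint torques, N m; "ee_pos": TCP position; "eef_rot": TCP orientation; "ft_force": force on the tool from outside, world axes, zero at the start; "moment": the same for the moment, N m; "opening": finger opening in mm; "finger_force": force on a finger pad.
Only numpy, scipy, OpenCV 4.12 (cv2) and the standard library are available. Lean on these libraries where they do the work, as an engineer would, in place of code of your own. Each camera call takes 0.05 s, during which the arm holds its last target. There are 200 camera calls.

TASK

Slide the clear guard of the twine winder fully open, screw the knurled spool cap down until it bottoms out on the spool, then back it off a quarter turn so that the spool has its running clearance. Finish while still gripping the cap at that setting, so that it cannot creep before its lock screw is tightened; leave the guard open and the other things on the table where they are.

Things in the scene. Friction and masses are not known exactly. Their poses are not given: they have to be found in the camera images.
- winder: Twine winder fixed to the table: grey bed 200 x 400 mm, 48 mm high, an end plate 140 mm high at y = -178 mm. Origin on the table under the bed's centre; x across the bed (control panel on the -x side), y along the bed and the guard's track, z up. The upright spool's axis is at x = 0, y = -90 mm.
- spool_top (a point): Fixed point on the spool's axis, at the centre of the top of its steel hub washer (60 mm across, 150 mm above the table), on which the cap bottoms out. The spool's flange (96 mm across) is 5 mm lower. The 16 mm threaded arbor passes through the cap and ends 39 mm above this point.
- guard (a joint): Travel of the clear guard hood, m: 0 = shut over spool and cap, grows towards the winder's +y, end stop at 0.185 = fully open. It starts shut or ajar by up to 45 mm, needs about 2 N to slide and stays where it is left. The hood is 164 mm in x, 150 mm in y, its top 210 mm above the table; its -y end is open.
- guard_handle (a point): Centre of the guard's handle on top of the hood: a round black bar 14 mm thick, 90 mm long in the winder's x direction, its centre 36 mm above the hood's top, 246 mm above the table, at the middle of the hood. Two posts carry it, 45 mm either side of the centre. It moves with the guard.
- cap: Knurled round spool cap of plain aluminium, 44 mm across, 30 mm high, on the spool's axis. Origin at the centre of its underside, z up. It turns about z, clockwise from above to tighten, and sinks 4 mm a turn. A small dark lock screw shows in its top, 15.5 mm from the axis on its +x side. Turning it takes about 0.1 N m.
- cap_thread (a joint): How far the cap is unscrewed from its bottom stop, rad: 0 = bottomed out on the hub washer (a hard stop), grows anticlockwise seen from above (unscrewing). It starts a third to two thirds of a turn loose.
- pencil_pot: Bystander: wooden pot 72 mm across, 95 mm high, with pencils up to 180 mm high; origin at the centre of its underside.
- twine_cone: Bystander: small cone of jute twine, 68 mm across, 85 mm high; origin at the centre of its underside.
- wood_disc: Bystander: plywood disc, 90 mm across, 6 mm thick, lying flat; origin at the centre of its underside.
- glue_gun: Bystander: black glue gun lying on its side, about 220 x 130 x 36 mm; origin on the table under its barrel.

How it is judged:
By the outcome, as a careful person would: the job done as asked, in the order asked, and still so for the second after the job is handed in, while the arm keeps its last pose, push and grip.
It also fails if it takes over 61 s, if anything falls off the work surface, if the arm or the gripper's body presses on something with over 40 N, if the wrist force passes 120 N, or if a joint passes its speed limit or range.

## Working session

There is one attempt and no reset: what is moved stays moved. The work goes in short steps, Python scripts to look and compute and a tool call to move; the robot and the scene stay as the last step left them, time stands still between calls to the robot, and variables do not carry over. Pictures are saved under pics/ and viewed, at most 10 in all, crops included, and the job is handed in when it is done.

Besides the shell and the picture viewer there is one more tool, called after "Emit:" by a JSON object that holds its "fn" and its "kwargs", one argument or row to a line. carry_out: Moves the arm, as the interface text tells. Its arguments: {"type":"object","properties":{"plan":{"type":"array","items":{"type":"number"}},"grip_force":{"type":"number"}},"required":["plan"]}

```bash
mkdir -p pics; ls
python3 - <<'E'
from rig import *
import cv2,numpy as np
for n in("top","side"):
    c=capture(n); cv2.imwrite(f"pics/{n}1.png",c["img"][:,:,::-1]); print(n,c["vertical_fov"],c["cx"],c["cy"],np.round(c["extrinsics"],3).tolist())
s=sense(); print(s)
E
```

```text
pics
top 44.744062735674 324.72305491354064 240.54350012954527 [[0.014, -0.991, 0.131, 459.321], [-1.0, -0.012, 0.011, 35.274], [-0.01, -0.131, -0.991, 1447.649], [0.0, 0.0, 0.0, 1.0]]
side 50.85286707367487 314.73782151202875 235.74409454213887 [[0.974, -0.147, 0.17, 428.429], [-0.225, -0.632, 0.741, -806.924], [-0.002, -0.761, -0.649, 902.619], [0.0, 0.0, 0.0, 1.0]]
{'time': 0.1, 'qpos': array([-1.43883295e+00,  2.59248188e-01,  1.53592674e+00, -2.61248103e-05,
        1.34800150e+00, -2.02817066e-01]), 'qvel': array([ 0.00052186, -0.00139388, -0.00218657,  0.0008767 , -0.00014807,
        0.00086375]), 'joint_torque': array([ 2.71368743e-03, -4.38214016e+01, -2.84641367e+01,  7.21785799e-02,
        3.63270426e-02, -5.28913984e-05]), 'ee_pos': array([ 180.64987097, -518.98607175,  217.93146754]), 'eef_rot': array([-3.09611935e+00, -5.23164660e-01, -4.81017858e-05]), 'ft_force': array([-0.34349725,  0.39317789,  0.24366446]), 'moment': array([ 0.0474144 , -0.00370222,  0.03601681]), 'finger_force': 0.0, 'opening': 93.02025698246064}
```

View pics/top1.png

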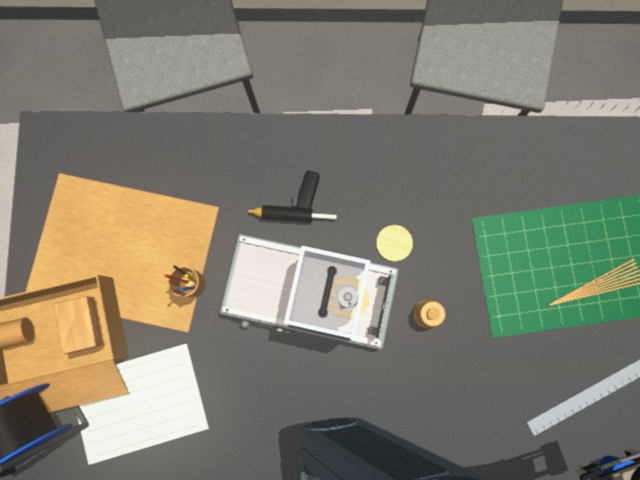

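View pics/side1.png

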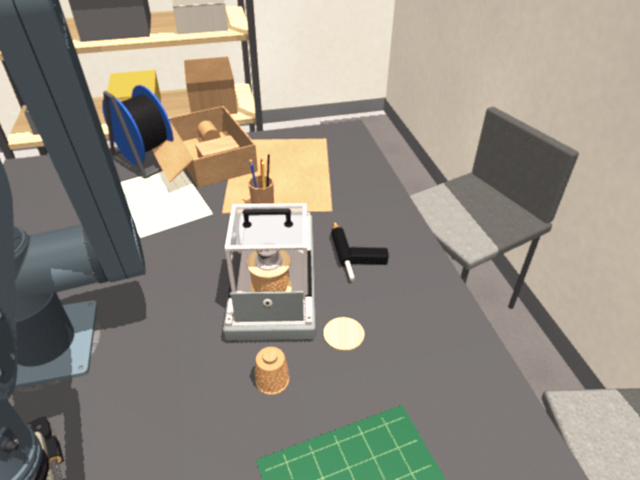

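The top view shows the winder with its long axis roughly along the columns: end plate at the right (380,305), cap near (347,297), handle from (332,269) to (323,313). In the side view the handle is at (268,212). I'll enlarge the crops.

Run:
```python
import cv2
a=cv2.imread("pics/top1.png")[225:360,210:410]; cv2.imwrite("pics/top1c.png",cv2.resize(a,None,fx=4,fy=4,interpolation=cv2.INTER_CUBIC))
a=cv2.imread("pics/side1.png")[195:345,210:330]; cv2.imwrite("pics/side1c.png",cv2.resize(a,None,fx=4,fy=4,interpolation=cv2.INTER_CUBIC))
```

```text
(no output)
```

View pics/top1c.png

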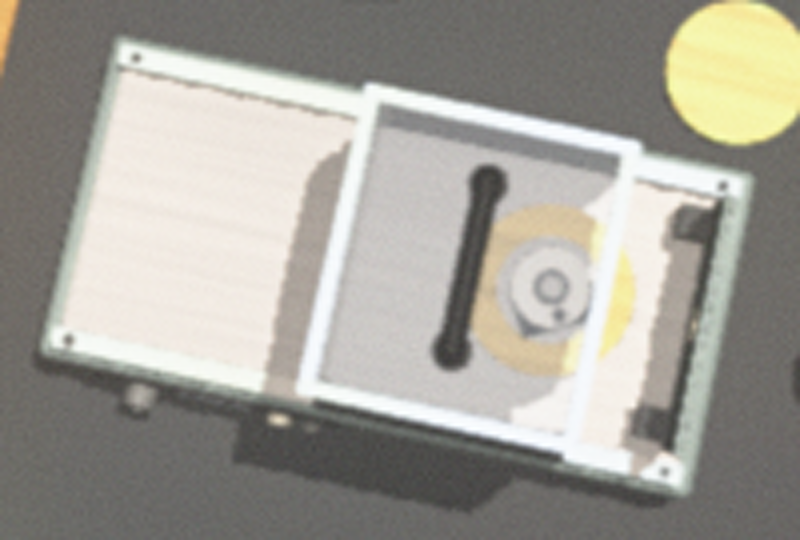

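View pics/side1c.png

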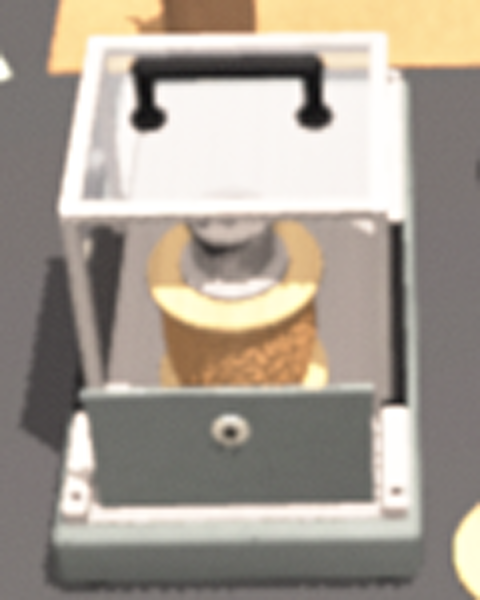

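```bash
cat > h.py <<'E'
from rig import *
import cv2,numpy as np
from scipy.spatial.transform import Rotation as R
def ray(c,u,v,z):
    f=240/np.tan(np.radians(c["vertical_fov"])/2); E=c["extrinsics"]
    d=E[:3,:3]@[(u-c["cx"])/f,(v-c["cy"])/f,1]; o=E[:3,3]
    return (o+d*(z-o[2])/d[2])
def pix(c,p):
    f=240/np.tan(np.radians(c["vertical_fov"])/2); E=c["extrinsics"]
    q=E[:3,:3].T@(np.array(p)-E[:3,3]); return np.array([f*q[0]/q[2]+c["cx"],f*q[1]/q[2]+c["cy"]])
E
python3 - <<'E'
from h import *
np.set_printoptions(precision=1,suppress=True)
t=capture("top"); s=capture("side")
T=lambda u,v,z:ray(t,210+u/4-.4,225+v/4-.4,z)
S=lambda u,v,z:ray(s,210+u/4-.4,195+v/4-.4,z)
print("bed",[T(*p,48)[:2] for p in((118,40),(752,176),(690,494),(43,352))])
print("bed mid",np.mean([T(*p,48)[:2] for p in((118,40),(752,176),(690,494),(43,352))],0))
print("handle",T(489,183,246),T(451,352,246)); print("arbor",T(551,286,189)); print("screw",T(560,315,182))
print("handle side",S(142,68,246),S(318,68,246)); 
print("hood",[T(*p,210)[:2] for p in((370,88),(638,146),(572,456),(303,395))])
q=sense()["qpos"]; M=R.from_rotvec(sense()["eef_rot"]).as_matrix(); print(M)
E
```

```text
bed [array([656.7, 259.3]), array([ 578.9, -124.9]), array([390.2, -87.8]), array([468.2, 297.9])]
bed mid [523.5  86.1]
handle [556.6  33.4 246. ] [469.8  51.8 246. ]
arbor [506.2  -0.7 189. ]
screw [490.9  -5.9 182. ]
handle side [473.9  53.4 246. ] [564.9  32.2 246. ]
hood [array([609.6,  97.5]), array([580.3, -45.8]), array([416.9, -11.8]), array([446.6, 129.7])]
[[ 0.9  0.3 -0. ]
 [ 0.3 -0.9  0. ]
 [ 0.  -0.  -1. ]]
```

```bash
cat >> h.py <<'E'
XW=np.array([.980,-.199,0]);YW=np.array([.199,.980,0])
def rel(p,yaw=None):
    "shift in tool axes (m) and turn about tool z (deg) to a world TCP point / tool-x yaw (deg)"
    s=sense(); M=R.from_rotvec(s["eef_rot"]); m=M.as_matrix(); y0=np.degrees(np.arctan2(m[1,0],m[0,0]))
    d=M.inv().apply(np.array(p)-s["ee_pos"])/1000
    print("yaw",y0.round(2),"shift",d.round(4),"turn", None if yaw is None else round(y0-yaw,2),"tilt",m[:2,2].round(4))
    print("XW in tool",M.inv().apply(XW).round(3),"YW",M.inv().apply(YW).round(3))
E
python3 -c "
from h import *
rel([517.5,43,330],168.5)"
```

```text
yaw 19.18 shift [ 0.5028 -0.4204 -0.1113] turn -149.32 tilt [-0.0001  0.0011]
XW in tool [ 0.86  0.51 -0.  ] YW [ 0.51  -0.86   0.001]
```

Emit:
{"fn": "carry_out", "kwargs": {
  "plan": [0, 0, -0.06, 0, 0, -10, 0, 0.03, -0.025, -0.11, 0, 0, -20, 0, 0.503, -0.42, -0.11, 0, 0, -149, 0, 0.503, -0.42, -0.11, 0, 0, -149, 0, 0.503, -0.42, -0.11, 0, 0, -149, 0, 0.503, -0.42, -0.11, 0, 0, -149, 0, 0.503, -0.42, -0.11, 0, 0, -149, 0, 0.503, -0.42, -0.11, 0, 0, -149, 0, 0.503, -0.42, -0.11, 0, 0, -149, 0, 0.503, -0.42, -0.11, 0, 0, -149, 0, 0.503, -0.42, -0.11, 0, 0, -149, 0, 0.503, -0.42, -0.11, 0, 0, -149, 0],
  "grip_force": 15
}}

```text
time: 1.7
ee_pos: [518.5, 44.8, 328.6]
eef_rot: [0.892, 3.012, -0.0]
ft_force: [0.8, -0.5, -0.0]
opening: 92.7
finger_force: 0.0
```

```bash
python3 -c "
from h import *
rel([517.5,43,227],168.5);print(sense()['qpos'],sense()['ee_pos'])"
```

```text
yaw 147.02 shift [-1.000e-04 -2.100e-03  1.016e-01] turn -21.48 tilt [ 0.0001 -0.    ]
XW in tool [-0.93   0.366  0.   ] YW [ 0.366  0.93  -0.   ]
[-1.28326072e-01  1.53635566e-01  1.40350560e+00 -3.21842295e-05
  1.58434443e+00 -1.12358042e+00] [518.49869245  44.8021459  328.56960538]
```

Take a wrist picture with the descent pending; first finish the turn.

Emit:
{"fn": "carry_out", "kwargs": {
  "plan": [0, -0.002, 0, 0, 0, -21.5, 0, 0, -0.002, 0, 0, 0, -21.5, 0, 0, -0.002, 0.02, 0, 0, -21.5, 0]
}}

```text
time: 2.08
ee_pos: [517.5, 41.1, 309.5]
eef_rot: [0.32, 3.122, -0.0]
ft_force: [-0.1, 0.3, 0.0]
opening: 93.1
finger_force: 0.0
```

```bash
python3 -c "
from h import *
c=capture('wrist');cv2.imwrite('pics/w1.png',c['img'][:,:,::-1]);print(np.round(c['extrinsics'],2).tolist(),c['vertical_fov'])
print(pix(c,[517.5,43,246]),pix(c,[506,-1,189]))
rel([517.5,43,227],168.5)"
```

```text
[[0.2, 0.94, 0.26, 447.05], [0.98, -0.2, -0.05, 57.51], [0.0, 0.26, -0.96, 474.2], [0.0, 0.0, 0.0, 1.0]] 60.87130348690401
[320.21852941 263.22680532] [256.95722262 236.29099367]
yaw 168.17 shift [-0.0015  0.0021  0.0788] turn -0.33 tilt [-0.0033  0.0005]
XW in tool [-1.     0.006 -0.003] YW [ 0.006  1.    -0.   ]
```

View pics/w1.png

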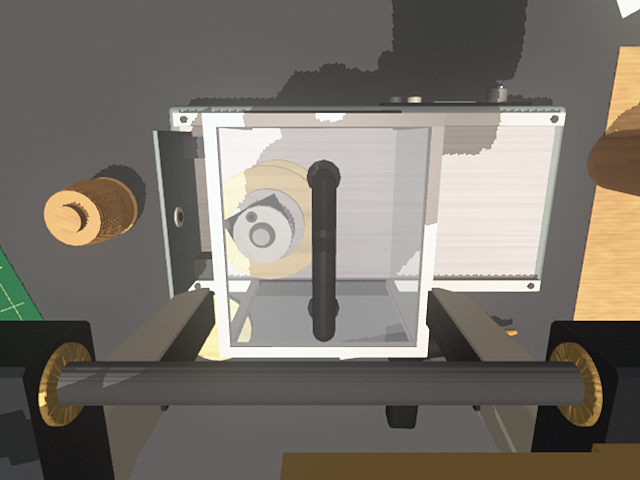

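The picture shows the handle bar upright at column 323, rows 165–335. That matches the prediction at (320,263) within a few mm. The arbor is at (261,235), also as predicted. Descend and grip.

Emit:
{"fn": "carry_out", "kwargs": {
  "plan": [-0.001, 0.003, 0.05, 0, 0, -0.3, 0, -0.001, 0.003, 0.078, 0, 0, -0.3, 0, -0.001, 0.003, 0.081, 0, 0, -0.3, 0, -0.001, 0.003, 0.081, 0, 0, -0.3, 120, -0.001, 0.003, 0.081, 0, 0, -0.3, 255, -0.001, 0.003, 0.081, 0, 0, -0.3, 255, -0.001, 0.003, 0.081, 0, 0, -0.3, 255, -0.001, 0.003, 0.081, 0, 0, -0.3, 255],
  "grip_force": 15
}}

```text
time: 3.12
ee_pos: [518.4, 43.6, 227.9]
eef_rot: [0.317, 3.125, 0.0]
ft_force: [1.0, 0.1, -0.4]
opening: 47.6
finger_force: 0.0
```

Emit:
{"fn": "carry_out", "kwargs": {
  "plan": [0, 0, 0, 0, 0, 0, 255, 0, 0, 0, 0, 0, 0, 255, 0, 0, 0, 0, 0, 0, 255, 0, 0, 0, 0, 0, 0, 255, 0, 0, 0, 0, 0, 0, 255, 0, 0, 0, 0, 0, 0, 255]
}}

```text
time: 3.88
ee_pos: [518.3, 43.5, 227.6]
eef_rot: [-0.317, -3.125, 0.0]
ft_force: [0.7, -0.9, -0.0]
opening: 13.6
finger_force: 15.0
```

Gripped (13.6 mm). Drag along tool +y.

Emit:
{"fn": "carry_out", "kwargs": {
  "plan": [0, 0.005, 0, 0, 0, 0, 255, 0, 0.02, 0, 0, 0, 0, 255, 0, 0.036, 0, 0, 0, 0, 255, 0, 0.052, 0, 0, 0, 0, 255, 0, 0.068, 0, 0, 0, 0, 255, 0, 0.084, 0, 0, 0, 0, 255, 0, 0.1, 0, 0, 0, 0, 255, 0, 0.112, 0, 0, 0, 0, 255, 0, 0.122, 0, 0, 0, 0, 255, 0, 0.128, 0, 0, 0, 0, 255, 0, 0.132, 0, 0, 0, 0, 255, 0, 0.132, 0, 0, 0, 0, 255]
}}

```text
time: 5.38
ee_pos: [545.1, 173.4, 227.6]
eef_rot: [0.317, 3.125, 0.002]
ft_force: [2.2, -0.2, -2.6]
opening: 13.6
finger_force: 15.0
```

Emit:
{"fn": "carry_out", "kwargs": {
  "plan": [0, 0.002, 0, 0, 0, 0, 255, 0, 0.004, 0, 0, 0, 0, 255, 0, 0.006, 0, 0, 0, 0, 255, 0, 0.008, 0, 0, 0, 0, 255]
}}

```text
time: 5.88
ee_pos: [546.5, 180.3, 227.7]
eef_rot: [0.317, 3.125, -0.001]
ft_force: [1.4, -8.7, -1.7]
opening: 13.4
finger_force: 15.0
```

Emit:
{"fn": "carry_out", "kwargs": {
  "plan": [0, 0.001, 0, 0, 0, 0, 255, 0, 0.001, 0, 0, 0, 0, 255]
}}

```text
time: 6.12
ee_pos: [546.5, 180.3, 227.6]
eef_rot: [-0.318, -3.125, 0.004]
ft_force: [2.5, -6.7, -0.7]
opening: 13.4
finger_force: 15.0
```

Emit:
{"fn": "carry_out", "kwargs": {
  "plan": [0, 0.001, 0, 0, 0, 0, 255, 0, 0.001, 0, 0, 0, 0, 255]
}}

```text
time: 6.38
ee_pos: [546.5, 180.3, 227.7]
eef_rot: [-0.318, -3.125, 0.007]
ft_force: [0.6, -10.1, -0.2]
opening: 13.5
finger_force: 15.0
```

Emit:
{"fn": "carry_out", "kwargs": {
  "plan": [0, 0, 0, 0, 0, 0, 0, 0, 0, 0, 0, 0, 0, 0, 0, 0, 0, 0, 0, 0, 0, 0, 0, 0, 0, 0, 0, 0, 0, 0, -0.03, 0, 0, 0, 0, 0, 0, -0.08, 0, 0, 0, 0, 0, 0, -0.08, 0, 0, 0, 0]
}}

```text
time: 7.25
ee_pos: [548.7, 183.2, 312.3]
eef_rot: [0.316, 3.117, 0.004]
ft_force: [0.7, 0.6, -0.4]
opening: 78.7
finger_force: 0.0
```

```bash
python3 -c "
from h import *
print(sense()['qpos'],sense()['opening'])
rel([506,-1,210])"
```

```text
[ 1.29355138e-01  2.62260040e-01  1.30505267e+00  3.07825946e-04
  1.56573625e+00 -1.23954059e+00] 78.6890414112788
yaw 168.43 shift [ 0.0057 -0.1894  0.1016] turn None tilt [0.0084 0.0014]
XW in tool [-1.     0.002  0.008] YW [0.002 1.    0.003]
```

Emit:
{"fn": "carry_out", "kwargs": {
  "plan": [0.002, -0.05, 0, 0, 0, -10, 0, 0.006, -0.189, 0, 0, 0, -75, 0, 0.006, -0.189, 0, 0, 0, -75, 0, 0.006, -0.189, 0, 0, 0, -75, 0, 0.006, -0.189, 0.02, 0, 0, -75, 0, 0.006, -0.189, 0.04, 0, 0, -75, 0, 0.006, -0.189, 0.04, 0, 0, -75, 0, 0.006, -0.189, 0.04, 0, 0, -75, 0, 0.006, -0.189, 0.04, 0, 0, -75, 0]
}}

```text
time: 8.38
ee_pos: [502.6, -1.1, 266.9]
eef_rot: [1.65, -2.672, -0.002]
ft_force: [0.3, 0.1, 0.6]
opening: 92.9
finger_force: 0.0
```

```bash
python3 -c "
from h import *
c=capture('wrist');cv2.imwrite('pics/w2.png',c['img'][:,:,::-1])
t=capture('top');a=t['img'][225:360,210:410,::-1];cv2.imwrite('pics/t2.png',cv2.resize(a,None,fx=3,fy=3))
print(pix(c,[506,-1,189]),pix(c,[506,-1,182]),sense()['qpos'],sense()['ee_pos'])
rel([506,-1,210])"
```

```text
[314.29858775 257.03631691] [314.43506441 253.91694159] [-2.24495207e-01  1.43814702e-01  1.56087342e+00  1.10386133e-04
  1.43763616e+00 -2.90107577e+00] [502.74290187  -1.10534073 267.2107194 ]
yaw -116.64 shift [-0.0016 -0.0029  0.0572] turn None tilt [-0.0007  0.0003]
XW in tool [-0.262 -0.965 -0.001] YW [-0.965  0.262  0.   ]
```

View pics/w2.png

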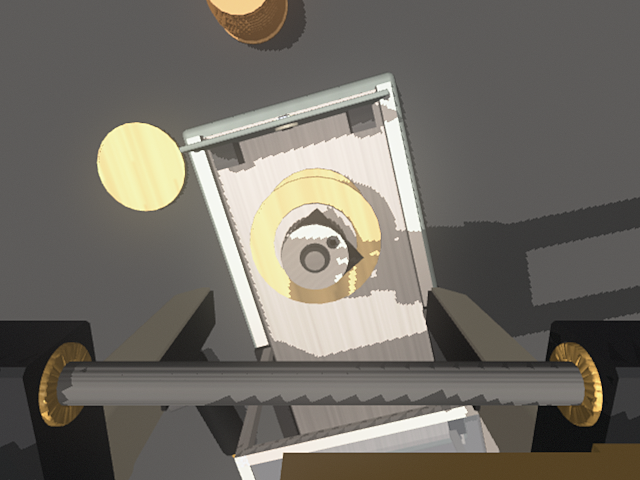

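View pics/t2.png

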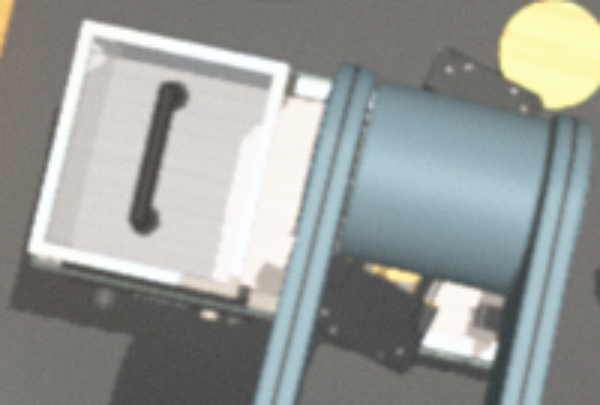

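Guard is open: the hood is at the left end of the bed in the top view. In the wrist view the arbor is at (315,261), about 2 mm off the prediction, and the lock screw is at (333,242). Now descend around the cap.

Emit:
{"fn": "carry_out", "kwargs": {
  "plan": [-0.003, -0.003, 0.05, 0, 0, 0, 0, -0.003, -0.003, 0.09, 0, 0, 0, 0, -0.003, -0.003, 0.105, 0, 0, 0, 0, -0.003, -0.003, 0.11, 0, 0, 0, 0, -0.003, -0.003, 0.11, 0, 0, 0, 100, -0.003, -0.003, 0.11, 0, 0, 0, 100, -0.003, -0.003, 0.11, 0, 0, 0, 100, -0.003, -0.003, 0.11, 0, 0, 0, 100],
  "grip_force": 12
}}

```text
time: 9.48
ee_pos: [507.3, -0.0, 158.2]
eef_rot: [-1.651, 2.672, -0.001]
ft_force: [0.4, 0.5, -0.2]
opening: 58.5
finger_force: 0.0
```

```bash
python3 -c "
from h import *
print(sense()['opening'],sense()['ft_force'],sense()['ee_pos'])
rel([506.6,.6,157])"
```

```text
58.50527980075832 [ 0.43376411  0.46575088 -0.16367153] [ 5.07310005e+02 -9.15329141e-04  1.58212156e+02]
yaw -116.59 shift [-0.0002  0.0009  0.0012] turn None tilt [ 0.0011 -0.0002]
XW in tool [-0.261 -0.965  0.001] YW [-0.965  0.261 -0.   ]
```

Close on the cap and check the forces.

Emit:
{"fn": "carry_out", "kwargs": {
  "plan": [0, 0.001, 0.001, 0, 0, 0, 255, 0, 0.001, 0.001, 0, 0, 0, 255, 0, 0.001, 0.001, 0, 0, 0, 255, 0, 0.001, 0.001, 0, 0, 0, 255, 0, 0.001, 0.001, 0, 0, 0, 255],
  "grip_force": 25
}}

```text
time: 10.1
ee_pos: [506.9, 0.1, 156.8]
eef_rot: [-1.65, 2.672, -0.002]
ft_force: [4.8, -1.9, -2.6]
opening: 43.6
finger_force: 25.0
```

```bash
python3 -c "
from h import *
s=sense();print(s['opening'],s['ft_force'],s['moment'],s['finger_force'],s['ee_pos'],s['qpos'])
rel([506.6,.6,157])"
```

```text
43.6219868335415 [ 4.78184296 -1.89191852 -2.62276501] [-0.26844569 -0.83131901 -0.04997353] 24.986059069633484 [5.06901129e+02 1.34158785e-01 1.56787011e+02] [-2.19913281e-01  2.32831289e-01  1.72913782e+00 -2.68878544e-04
  1.17803171e+00 -2.89727652e+00]
yaw -116.59 shift [-0.0003  0.0005 -0.0002] turn None tilt [ 0.0015 -0.0006]
XW in tool [-0.261 -0.965  0.002] YW [-0.965  0.261 -0.   ]
```

Emit:
{"fn": "carry_out", "kwargs": {
  "plan": [0, -0.0007, 0, 0, 0, 0, 255, 0, -0.0007, 0.0001, 0, 0, 8, 255, 0, -0.0007, 0.0002, 0, 0, 16, 255, 0, -0.0007, 0.0003, 0, 0, 24, 255, 0, -0.0007, 0.0004, 0, 0, 32, 255, 0, -0.0007, 0.0004, 0, 0, 40, 255, 0, -0.0007, 0.0005, 0, 0, 48, 255, 0, -0.0007, 0.0006, 0, 0, 56, 255, 0, -0.0007, 0.0007, 0, 0, 64, 255, 0, -0.0007, 0.0008, 0, 0, 72, 255, 0, -0.0007, 0.0009, 0, 0, 80, 255, 0, -0.0007, 0.0009, 0, 0, 80, 255]
}}

```text
time: 11.6
ee_pos: [507.3, -0.5, 155.9]
eef_rot: [0.456, 3.107, -0.001]
ft_force: [4.5, -3.6, -2.5]
opening: 43.7
finger_force: 25.0
```

```bash
cat > st.py <<'E'
from h import *
s=sense();print(s['opening'],s['ft_force'].round(1),s['moment'].round(3),s['finger_force'],s['ee_pos'].round(2),s['qpos'][5],'tau6',s['joint_torque'][5].round(3))
rel([507,0,155.8])
E
python3 st.py
```

```text
43.675948990386 [ 4.5 -3.6 -2.5] [-0.526 -0.9   -0.098] 24.98670905828476 [ 5.0729e+02 -4.6000e-01  1.5590e+02] -1.499767124431852 tau6 0.535
yaw 163.32 shift [0.0004 0.0004 0.0001] turn None tilt [ 0.0011 -0.0011]
XW in tool [-0.996  0.091  0.001] YW [ 0.091  0.996 -0.001]
```

Emit:
{"fn": "carry_out", "kwargs": {
  "plan": [-0.0006, -0.0005, 0, 0, 0, 0, 255, -0.0006, -0.0005, 0.0001, 0, 0, 8, 255, -0.0006, -0.0005, 0.0002, 0, 0, 16, 255, -0.0006, -0.0005, 0.0003, 0, 0, 24, 255, -0.0006, -0.0005, 0.0004, 0, 0, 32, 255, -0.0006, -0.0005, 0.0004, 0, 0, 40, 255, -0.0006, -0.0005, 0.0005, 0, 0, 48, 255, -0.0006, -0.0005, 0.0006, 0, 0, 56, 255, -0.0006, -0.0005, 0.0007, 0, 0, 64, 255, -0.0006, -0.0005, 0.0008, 0, 0, 72, 255, -0.0006, -0.0005, 0.0009, 0, 0, 80, 255, -0.0006, -0.0005, 0.0009, 0, 0, 80, 255]
}}

```text
time: 13.1
ee_pos: [506.8, -1.0, 154.9]
eef_rot: [2.344, 2.091, -0.002]
ft_force: [0.9, -4.8, -0.0]
opening: 43.7
finger_force: 25.0
```

```bash
python3 st.py; python3 -c "
from h import *
c=capture('wrist');a=c['img'][170:350,210:450,::-1];cv2.imwrite('pics/w3.png',cv2.resize(a,None,fx=3,fy=3,interpolation=cv2.INTER_CUBIC))
print(pix(c,[507,0,189]),pix(c,[507,0,180.5]))"
```

```text
43.65885759909992 [ 0.9 -4.8 -0. ] [-0.873 -0.335 -0.035] 24.988548159599304 [506.82  -0.97 154.92] -0.10741897268622136 tau6 0.722
yaw 83.49 shift [ 0.001   0.0001 -0.0009] turn None tilt [-0.0007 -0.0009]
XW in tool [-0.087  0.996 -0.001] YW [ 0.996  0.087 -0.001]
[319.8726542  348.95946256] [319.89794661 337.60730584]
```

View pics/w3.png

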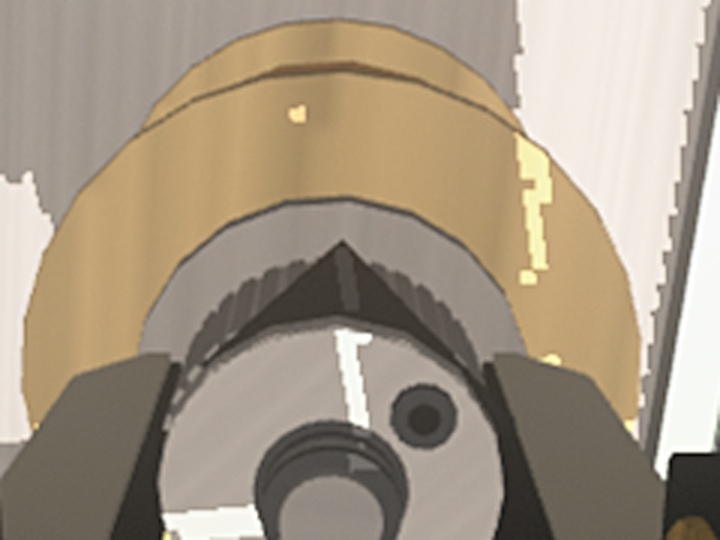

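The lock screw is at crop (424,416), still about 45° between tool +x and +y as before gripping, so there has been no slip. I'll continue in finer steps.

Emit:
{"fn": "carry_out", "kwargs": {
  "plan": [-0.0007, 0.0001, 0, 0, 0, 0, 255, -0.0007, 0.0001, 0.0001, 0, 0, 8, 255, -0.0007, 0.0001, 0.0002, 0, 0, 16, 255, -0.0007, 0.0001, 0.0003, 0, 0, 24, 255, -0.0007, 0.0001, 0.0004, 0, 0, 32, 255, -0.0007, 0.0001, 0.0004, 0, 0, 38, 255, -0.0007, 0.0001, 0.0004, 0, 0, 38, 255]
}}

```text
time: 14.02
ee_pos: [506.5, -0.9, 154.4]
eef_rot: [-2.896, -1.216, 0.002]
ft_force: [-1.8, -2.5, 1.8]
opening: 43.7
finger_force: 25.0
```

```bash
python3 st.py
```

```text
43.711823919470184 [-1.8 -2.5  1.8] [-0.53   0.143 -0.054] 24.990954101085663 [506.51  -0.9  154.44] 0.5535073725654678 tau6 0.518
yaw 45.54 shift [ 0.001  -0.0003 -0.0014] turn None tilt [-0.0014  0.0004]
XW in tool [ 0.544  0.839 -0.001] YW [ 0.839 -0.544  0.   ]
```

Emit:
{"fn": "carry_out", "kwargs": {
  "plan": [0, 0, 0, 0, 0, 2, 255, 0, 0, 0.0001, 0, 0, 4, 255, 0, 0, 0.0001, 0, 0, 4, 255]
}}

```text
time: 14.4
ee_pos: [506.5, -0.9, 154.3]
eef_rot: [-2.938, -1.111, 0.002]
ft_force: [-4.2, -1.3, 4.0]
opening: 43.7
finger_force: 25.0
```

```bash
python3 st.py
```

```text
43.68421548301412 [-4.2 -1.3  4. ] [-0.322  0.703 -0.066] 24.994661808013916 [506.54  -0.88 154.33] 0.6254740712841181 tau6 0.137
yaw 41.42 shift [ 0.0009 -0.0004 -0.0015] turn None tilt [-0.0013  0.0005]
XW in tool [ 0.603  0.798 -0.001] YW [ 0.798 -0.603  0.   ]
```

Emit:
{"fn": "carry_out", "kwargs": {
  "plan": [0, 0, 0, 0, 0, 2, 255, 0, 0, 0.0, 0, 0, 4, 255, 0, 0, 0, 0, 0, 4, 255]
}}

```text
time: 14.78
ee_pos: [506.5, -0.9, 154.3]
eef_rot: [-2.975, -1.005, 0.002]
ft_force: [-6.2, -1.9, 5.1]
opening: 43.6
finger_force: 25.0
```

```bash
python3 st.py
```

```text
43.60953071560835 [-6.2 -1.9  5.1] [-0.181  0.834 -0.059] 24.995429813861847 [506.51  -0.88 154.27] 0.6966377073354335 tau6 0.108
yaw 37.34 shift [ 0.0009 -0.0004 -0.0015] turn None tilt [-0.0014  0.0005]
XW in tool [ 0.658  0.753 -0.001] YW [ 0.753 -0.658  0.   ]
```

Emit:
{"fn": "carry_out", "kwargs": {
  "plan": [0, 0, 0, 0, 0, 2, 255, 0, 0, 0.0, 0, 0, 4, 255, 0, 0, 0, 0, 0, 4, 255]
}}

```text
time: 15.15
ee_pos: [506.8, -0.7, 154.3]
eef_rot: [-3.008, -0.903, 0.001]
ft_force: [-4.9, 0.6, 5.2]
opening: 43.3
finger_force: 25.0
```

```bash
python3 st.py
```

```text
43.34823158485941 [-4.9  0.6  5.2] [0.083 0.811 0.529] 24.99942719936371 [506.77  -0.66 154.28] 0.7649137807621138 tau6 0.672
yaw 33.44 shift [ 0.0006 -0.0004 -0.0015] turn None tilt [-0.0009  0.0007]
XW in tool [ 0.708  0.706 -0.001] YW [ 0.706 -0.708  0.001]
```

Emit:
{"fn": "carry_out", "kwargs": {
  "plan": [0, 0, 0, 0, 0, 2, 255, 0, 0, 0.0, 0, 0, 4, 255, 0, 0, 0, 0, 0, 4, 255]
}}

```text
time: 15.52
ee_pos: [507.5, -0.3, 154.4]
eef_rot: [-3.038, -0.796, -0.002]
ft_force: [-3.4, 4.3, 4.1]
opening: 43.6
finger_force: 25.0
```

```bash
python3 st.py
```

```text
43.56897845328049 [-3.4  4.3  4.1] [0.857 0.371 0.623] 25.001822412014008 [ 5.0752e+02 -2.8000e-01  1.5437e+02] 0.8359333414657245 tau6 0.733
yaw 29.36 shift [-0.0003 -0.0005 -0.0014] turn None tilt [0.0007 0.0015]
XW in tool [0.757 0.654 0.   ] YW [ 0.654 -0.757  0.002]
```

The stop is felt: Mz jumped to about 0.6 N m near yaw 35°, which is 210° of tightening as predicted. I'll record the lock screw here, then back off.

```bash
cat > scr.py <<'E'
from h import *
import sys
name,zt=sys.argv[1],float(sys.argv[2]); c=capture('wrist'); s=sense(); M=R.from_rotvec(s['eef_rot'])
A=np.array([507,-.3,zt]); g=cv2.cvtColor(c['img'],cv2.COLOR_RGB2GRAY)
m=M.as_matrix(); y0=np.degrees(np.arctan2(m[1,0],m[0,0]))
a=c['img'][260:380,240:400,::-1]; cv2.imwrite(f'pics/{name}.png',cv2.resize(a,None,fx=5,fy=5,interpolation=cv2.INTER_CUBIC)); 
import json; json.dump(dict(yaw=y0,fov=c['vertical_fov'],cx=c['cx'],cy=c['cy'],E=c['extrinsics'].tolist()),open(f'{name}.json','w'))
print(y0,s['moment'].round(3),s['ee_pos'].round(2),'axis pix',pix(c,A).round(1))
for k in range(-60,61,10):
    th=np.radians(k+y0); p=pix(c,A+15.5*np.array([np.cos(th),np.sin(th),0])).round().astype(int)
    print(k,p,g[p[1],p[0]],end=' ; ')
E
python3 scr.py s0 180
```

```text
29.373977541625205 [0.837 0.374 0.519] [ 5.0750e+02 -2.7000e-01  1.5435e+02] axis pix [323.2 339.5]
-60 [359 321] 163 ; -50 [355 315] 63 ; -40 [350 310] 53 ; -30 [344 306] 56 ; -20 [338 303] 87 ; -10 [331 302] 164 ; 0 [323 301] 168 ; 10 [316 302] 166 ; 20 [309 303] 168 ; 30 [302 306] 170 ; 40 [296 310] 167 ; 50 [291 315] 167 ; 60 [287 321] 168 ;
```

View pics/s0.png

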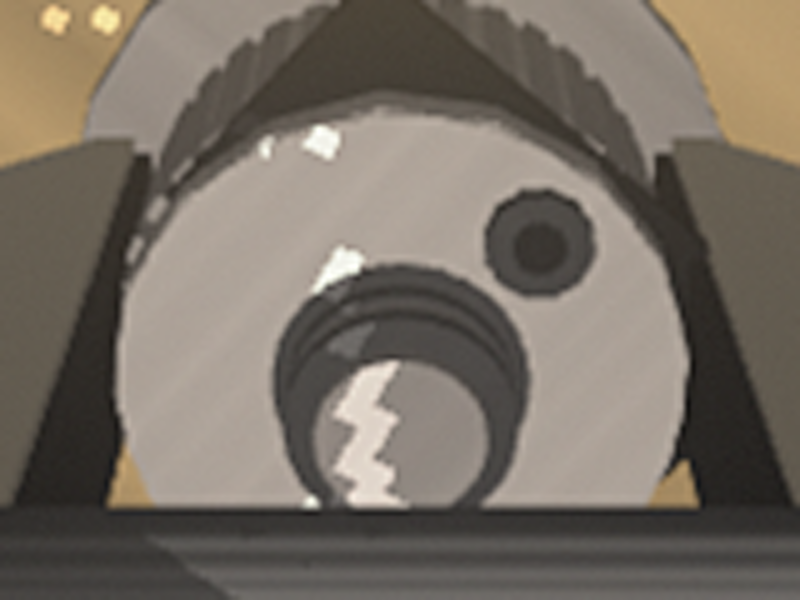

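The lock screw is at crop (540,243), i.e. pixel (347.6,308.2). Measured from the cap's outline centre (column 320.4), it lies about 41° from tool x, a world angle of about −11.4°. That is the winder's +x, so the cap is bottomed out. Now back off.

Emit:
{"fn": "carry_out", "kwargs": {
  "plan": [0, -0.0006, 0, 0, 0, -4, 255, 0, -0.0006, -0.0002, 0, 0, -12, 255, 0, -0.0006, -0.0003, 0, 0, -20, 255, 0, -0.0006, -0.0004, 0, 0, -28, 255, 0, -0.0006, -0.0005, 0, 0, -36, 255, 0, -0.0006, -0.0006, 0, 0, -44, 255, 0, -0.0006, -0.0007, 0, 0, -52, 255, 0, -0.0006, -0.0008, 0, 0, -60, 255, 0, -0.0006, -0.0009, 0, 0, -68, 255, 0, -0.0006, -0.001, 0, 0, -76, 255, 0, -0.0006, -0.0011, 0, 0, -84, 255, 0, -0.0006, -0.0011, 0, 0, -86, 255]
}}

```text
time: 17.08
ee_pos: [506.6, 0.1, 155.3]
eef_rot: [-1.677, -2.655, -0.002]
ft_force: [-4.0, 3.5, 4.8]
opening: 43.6
finger_force: 25.0
```

```bash
python3 st.py; python3 scr.py s1 181
```

```text
43.57195553867795 [-4.   3.5  4.8] [ 0.73   0.556 -0.033] 25.00121533870697 [5.0660e+02 9.0000e-02 1.5529e+02] -0.6657630404224345 tau6 -0.153
yaw 115.43 shift [-0.0003  0.0003 -0.0005] turn None tilt [-0.0007  0.0016]
XW in tool [-0.6    0.8   -0.001] YW [0.8   0.6   0.001]
115.46276176063128 [0.718 0.567 0.018] [5.0661e+02 8.0000e-02 1.5530e+02] axis pix [317.8 340.4]
-60 [354 321] 249 ; -50 [350 316] 79 ; -40 [345 311] 55 ; -30 [339 307] 76 ; -20 [332 304] 164 ; -10 [325 303] 165 ; 0 [318 302] 165 ; 10 [310 303] 165 ; 20 [303 304] 166 ; 30 [297 307] 163 ; 40 [291 311] 164 ; 50 [286 316] 164 ; 60 [282 321] 148 ;
```

```bash
cat > cc.py <<'E'
from h import *
import sys,json
for n in sys.argv[1:]:
    a=cv2.imread(f'pics/{n}.png',0); N,l,st,ce=cv2.connectedComponentsWithStats((a<110).astype(np.uint8))
    for i in range(1,N):
        if 4000<st[i,4]<14000 and abs(ce[i]-[540,243]).max()<80:
            u=ce[i]/5+[239.6,259.6]; ar=[j for j in range(1,N)]
            # screw in tool-axis image frame, cap centred between fingers (col 320.4)
            print(n,u.round(2),'area',st[i,4],'k',-np.degrees(np.arcsin((u[0]-320.4)/41.6)).round(2),'yaw',json.load(open(n+'.json'))['yaw'])
E
python3 cc.py s0 s1
```

```text
s0 [347.4 308.2] area 9521 k -40.46 yaw 29.373977541625205
s1 [348.36 308.44] area 9447 k -42.22 yaw 115.46276176063128
```

Emit:
{"fn": "carry_out", "kwargs": {
  "plan": [0, 0, 0, 0, 0, -3, 255, 0, 0, -0.0001, 0, 0, -5.7, 255, 0, 0, -0.0001, 0, 0, -5.7, 255, 0, 0, -0.0001, 0, 0, -5.7, 255]
}}

```text
time: 17.62
ee_pos: [506.6, 0.1, 155.4]
eef_rot: [-1.546, -2.733, -0.001]
ft_force: [-3.6, 3.0, 4.8]
opening: 43.5
finger_force: 25.0
```

```bash
python3 scr.py s2 181; python3 cc.py s0 s2
```

```text
121.01349699528043 [0.757 0.526 0.042] [5.0652e+02 8.0000e-02 1.5534e+02] axis pix [317.5 340.1]
-60 [354 321] 243 ; -50 [350 316] 81 ; -40 [345 311] 57 ; -30 [339 307] 80 ; -20 [332 304] 165 ; -10 [325 302] 167 ; 0 [317 302] 167 ; 10 [310 302] 167 ; 20 [303 304] 168 ; 30 [296 307] 165 ; 40 [290 311] 165 ; 50 [285 316] 163 ; 60 [281 321] 216 ; s0 [347.4 308.2] area 9521 k -40.46 yaw 29.373977541625205
s2 [348.3  308.25] area 9378 k -42.11 yaw 121.01349699528043
```

View pics/s2.png

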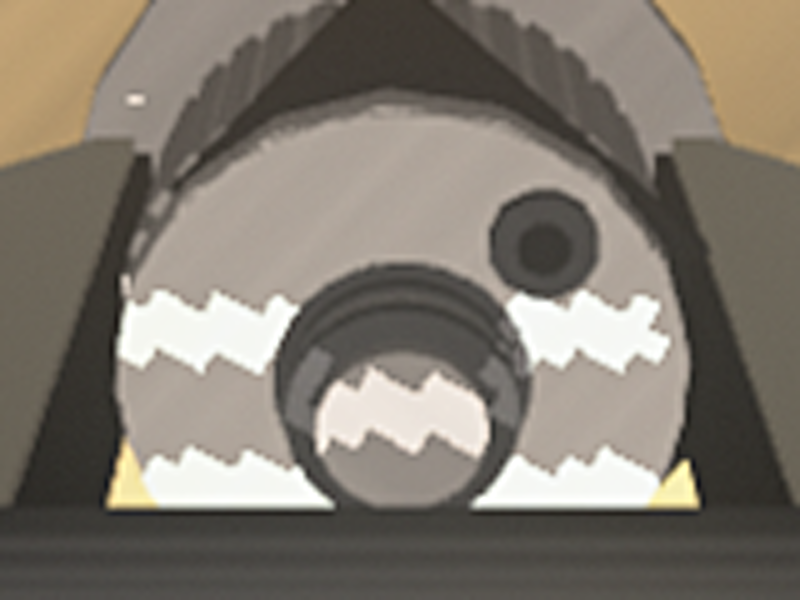

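The screw is at crop (545,243) and the cap has turned back 90.0° from the stop. It is still gripped at 25 N with only small forces, so I'll hand in.

```bash
python3 -c "
from rig import *
print(finish_job())"
```

```text
the job is handed in; nothing more can be done
None
```

I slid the guard open to its end stop, screwed the cap down until it bottomed out, and backed it off 90° (measured from the lock screw in the wrist camera). I handed the job in at about 18 s with the gripper still holding the cap; no result came back.

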